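# Offer a printed plate over the edge of the printer bed

## Robot

A 6-joint arm with a two-finger parallel gripper is mounted at the origin on the work surface. World frame = base frame: x ahead of the robot, y to its left, z up, the work surface at z = 0. Lengths are in m, angles in rad, forces in N, time in s.
With the tool pointing down it reaches from about 0.35 to 0.775 m from the base axis. Payload 7.3 kg.
Tool frame: the origin (TCP) lies at the centre of the arm's flange, where the gripper is bolted on; the fingertips stand 178 mm ahead of it and the grasp point (between the pads) lies 159 mm ahead of it (tip_extent is the distance from the TCP to the fingertips, in m); z points along the fingers, y is the line along which they close (so a half turn about z gives the same grasp; the last joint's range is limited). The gripper opens to 92 mm and grips with 3 to 60 N. Pads are 19 mm wide; open, the fingers measure 130 mm over their backs; the gripper's body (75 mm by 190 mm) begins 47 mm behind the grasp point.
Start: joints at [1.183, 0.342, 1.524, -0, 1.275, -0.146], TCP at [0.126, 0.51, 0.405] pointing down, gripper open.
Joint ranges: [-2.53, 2.53], [-0.77, 2.02], [0.04, 2.7], [-1, 4.14], [0.28, 2.66], [-3.11, 3.11]. Speed limits (rad/s): [2.57, 2.57, 3.14, 3.14, 3.14, 3.14].

## Interface

Orientations are given as [roll, pitch, yaw] about the fixed x, y, z axes, in that order (R = Rz(yaw) Ry(pitch) Rx(roll)).
In Python, from cell import * gives the robot as it stands.
- The arm moves only by the tool arm_command, never from a script. Its arguments are lists of equal length, an entry for each row: "xyz": the shift along the world's x, y, z in mm, a list of three; "spin": the turn about the world's z in degrees. In form: {"xyz": [[tx, ty, tz], ...], "spin": [spin, ...]}. A call has 1 to 20 rows; each row shifts and turns the commanded pose from where the row before left it; what a row does not reach is not made up. A row lasts 1/10 s, in which the tool goes at most 50 mm and 8.59 degrees, less where a joint would pass 70% of its speed; a pose out of reach is approached as far as the arm can. A call with a gripper value outside its range is refused whole. "jaw" is the opening, from -1 (shut) to 1 (fully open), set as the call begins (left out, the last holds). The fingers move at their own pace and stop on an object; "squeeze" is the grip in N (left out, the last holds). Time passes only in rows, so rows that do not move let the fingers close. It gives the time, the measured TCP pose, the force, the opening and the grip force at its end, in the units of the state.
- observe(): the state, without advancing time (a new reading comes with each control period).
- read_camera(name): name is "side" or "top" or "wrist"; returns a dict with "img" (384x512x3 uint8, red, green, blue), "depth" (384x512 float32, m along the optical axis (not along the pixel's ray), 0 where there is no reading), "fx", "fy", "cx", "cy" (pixels), "dist_coeffs" ([k1, k2, p1, p2, k3] as OpenCV has them; the pictures are not rectified), "world_from_camera" (4x4, takes a point from camera to world coordinates). Camera axes: x right, y up, looking along -z (the intrinsics and any distortion apply to the point x, -y, -z); pixel columns grow to the right and rows downward; lengths in m; the calibration is good to about 2 mm. A picture is of the moment at which its call begins.
- hand_in(): hands the job in; it is judged then, once.
The state is a dict: "time": time; "qpos": joint angles; "qvel": joint speeds; "joint_efforts": joint torques, N m; "tool_pos": TCP position; "tool_rot": TCP orientation; "contact_force": force on the tool from outside, world axes, zero at the start; "torque": the same for the moment, N m; "opening": finger opening in m; "grip_force": force on a finger pad.
Only numpy, scipy, OpenCV 4.12 (cv2) and the standard library are available. Lean on these libraries where they do the work, as an engineer would, in place of code of your own. Each camera call takes 0.05 s, during which the arm holds its last target. There are 200 camera calls.

## Task

With the fingertips only, swing the swivel clip on the printer bed outward over the edge, about a quarter turn, to clear the way; then slide the flat printed plate, hole end first, out over that same edge until 30 mm of it overhangs, squared up with the edge, so that the next person can take hold of it. Push only: the plate stays flat on the bed and is never picked up or tipped, and the other things on the bed and bench are left where they are. Leave the clip open and the plate resting there.

Things in the scene. Friction and masses are not known exactly. Their poses are not given: they have to be found in the camera images.
- bed: Fixed red rectangular 3D-printer bed on four feet, 250 mm (its x) by 300 mm (its y), flat top 50 mm above the bench. Origin: on the bench under its centre; z up. The plate is to go out over its -y edge (150 mm from the centre), called the exit edge, the one that carries the clip.
- exit_edge (a point): Middle of the exit edge, on the bed's top surface. Axes as the bed's: -y points outward over the edge, x runs along the edge.
- plate: Loose flat white printed plate, 80 mm (its x) by 110 mm (its y) by 6 mm thick, about 50 g, with one 18 mm round through-hole on its centre line, 18 mm from its -y end. Origin: centre of its underside. It slides under a light push.
- hole_end (a point): Middle of the bottom edge of the plate's hole end (its -y end, 55 mm from its centre). The overhang is how far this point is past the exit edge.
- clip (a joint): Black swivel clip at the exit edge, turning about an upright post at x = +90 mm, y = -130 mm in the bed's frame. Angle in rad: at 0 its arm points along the bed's -x, across the plate's way; it grows as the tip swings outward (bed's -y); at 1.57 it points straight out over the edge; stop at 1.65. A light push (0.3 N at the tip) moves it; it stays where left.
- clip_tip (a point): Top of the clip arm's rounded tip (18 mm diameter), on the arm's centre line, 118 mm from the post's axis. The arm is 14 mm wide and occupies 2 to 14 mm above the bed.
- glue_stick: Loose grey glue stick standing on the bed, 26 mm diameter, 85 mm tall; origin under its centre. Leave it.
- washer: Loose white printed ring lying on the bed, 40 mm outside diameter, 6 mm thick; origin under its centre. Leave it.
- print_box: Loose white printed open box on the bed, 40 x 40 x 30 mm; origin under its centre. Leave it.
- cleaner: Bottle standing on the bench, 60 mm diameter, 160 mm tall; origin under its centre. Leave it.
- scraper: Flat-bladed scraper with a wooden handle lying on the bench along its x, about 280 mm long, under 30 mm high; origin at its middle. Leave it.
- brush: Flat brush with a wooden handle lying on the bench along its x, about 200 mm long, under 30 mm high; origin at its middle. Leave it.
- driver: Screwdriver with a red handle lying on the bench along its x, about 200 mm long, under 35 mm high; origin at its middle. Leave it.

How it is judged:
On the way:
1. the clip is swung out of the way before the plate goes over the edge (value of joint clip above 1.1 rad and y of hole_end in the frame of exit_edge above 0 m), for 0.2 s.
At the end, for the whole second after the job is handed in: The clip stands open by more than 1.1 rad; the middle of the plate's hole end is 24 to 36 mm past the exit edge and within 85 mm of that edge's middle; the plate is square to the bed within 0.14 rad (8 degrees), flat on the bed and at rest (value of joint clip above 1.1 rad and y of hole_end in the frame of exit_edge between -0.036 and -0.024 m and angle between the y axis of plate and the y axis of bed, either way round below 0.14 rad and x of hole_end in the frame of exit_edge between -0.085 and 0.085 m and height (world z) of plate between 0.046 and 0.054 m and angle between plate's own z axis and vertical below 0.05 rad and linear speed of plate below 0.01 m/s); the robot touches nothing.
It fails at once if the plate is lifted off the bed or falls (height (world z) of plate above 0.06 m or height (world z) of plate below 0.04 m).
It fails at once if the plate is tipped (angle between plate's own z axis and vertical above 0.15 rad).
It fails at once if something else on the bed is disturbed (moved more than 15 mm) (distance of any of glue_stick, washer, print_box from where it was at the start of the episode above 0.015 m).
It fails at once if something else on the bench is disturbed (moved more than 15 mm) (distance of any of cleaner, scraper, brush, driver from where it was at the start of the episode above 0.015 m).
It also fails if it takes over 64 s, if anything falls off the work surface, if the arm or the gripper's body presses on something with over 40 N, if the wrist force passes 120 N, or if a joint passes its speed limit or range.

## Working session

There is one attempt and no reset: what is moved stays moved. The work goes in short steps, Python scripts to look and compute and a tool call to move; the robot and the scene stay as the last step left them, time stands still between calls to the robot, and variables do not carry over. Pictures are saved under pics/ and viewed, at most 10 in all, crops included, and the job is handed in when it is done.

Besides the shell and the picture viewer there is one more tool, called as a command line: name --pt "numbers of a row" for each row, then --argument value for the rest. arm_command: Moves the arm, as the interface text tells. Its arguments: {"type":"object","properties":{"xyz":{"type":"array","items":{"type":"array","items":{"type":"number"}}},"spin":{"type":"array","items":{"type":"number"}},"jaw":{"type":"number"},"squeeze":{"type":"number"}},"required":["xyz","spin"]}

```bash
mkdir -p pics
cat > h.py <<'E'
from cell import *
import numpy as np, cv2, pickle
def K(c): return np.array([[c['fx'],0,c['cx']],[0,c['fy'],c['cy']],[0,0,1.]])
def rays(c,uv):
    p=cv2.undistortPoints(np.float64(uv).reshape(-1,1,2),K(c),np.array(c['dist_coeffs'])).reshape(-1,2)
    d=np.c_[p[:,0],-p[:,1],-np.ones(len(p))]; T=np.array(c['world_from_camera'])
    return T[:3,3],d@T[:3,:3].T
def onplane(c,uv,z):
    o,d=rays(c,uv); return o+d*((z-o[2])/d[:,2])[:,None]
def save(c,n): cv2.imwrite('pics/'+n,cv2.cvtColor(c['img'],cv2.COLOR_RGB2BGR))
E
python3 - <<'E'
from h import *
for n in ['top','side']:
    c=read_camera(n); save(c,n+'0.png'); pickle.dump(c,open(n+'0.pkl','wb'))
    print(n,np.round(c['world_from_camera'],3).tolist())
s=observe(); print(s['time'],s['tool_pos'],s['tool_rot'],s['opening'])
E
```

```text
top [[0.026, 0.992, -0.126, 0.456], [-1.0, 0.026, -0.001, -0.123], [0.002, 0.126, 0.992, 1.376], [0.0, 0.0, 0.0, 1.0]]
side [[-0.99, 0.092, -0.111, 0.477], [-0.144, -0.655, 0.741, 0.73], [-0.005, 0.75, 0.662, 0.835], [0.0, 0.0, 0.0, 1.0]]
0.1 [0.12564131 0.50962684 0.40413725] [-3.14026763e+00 -1.62496144e-04  2.89982027e+00] 0.09145781157135144
```

View pics/top0.png

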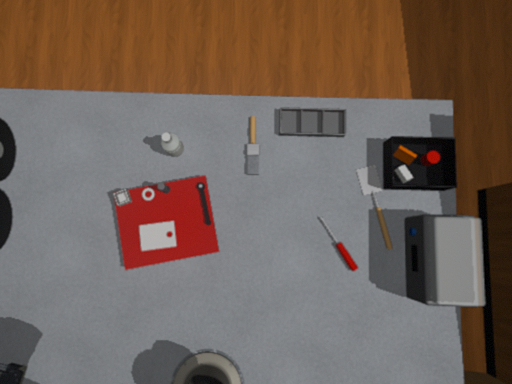

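View pics/side0.png

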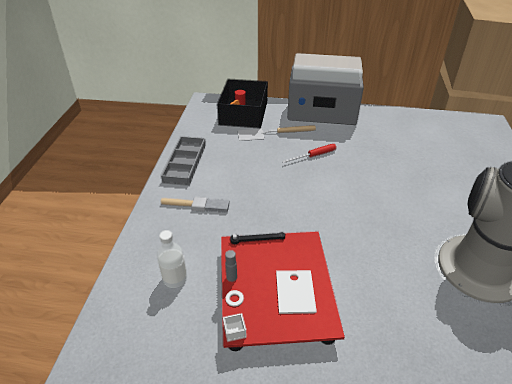

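Top view: the bed's corners are about (115,193), (205,177), (217,250), (125,268). The clip post is at (200,186) with its tip near (209,222), and the plate is centred near (157,236) with its hole at (170,234), facing the exit edge. The glue stick, washer and box lie along the top edge.

```bash
cat > m.py <<'E'
from h import *
def clean(m): return cv2.morphologyEx(m.astype(np.uint8),cv2.MORPH_OPEN,np.ones((2,2)))
def bed_pose(c):
    im=c['img'].astype(int); r,g,b=im[...,0],im[...,1],im[...,2]
    red=((r>90)&(g<0.4*r)&(b<0.4*r))
    cs,_=cv2.findContours(red.astype(np.uint8),cv2.RETR_EXTERNAL,cv2.CHAIN_APPROX_NONE)
    k=cv2.convexHull(max(cs,key=cv2.contourArea))
    P=onplane(c,k.reshape(-1,2),0.05)[:,:2]
    (cx,cy),(w,h),a=cv2.minAreaRect((P*1000).astype(np.float32))
    ang=(a+45)%90-45
    if abs(np.cos(np.radians(a)))<.7: w,h=h,w
    return np.array([cx,cy]),ang,w,h
def white(c,bed,ang,z=0.056):
    # white blobs inside bed, bed frame mm
    im=c['img'].astype(int); m=(im.min(2)>110)&(im.max(2)-im.min(2)<45)
    cs,_=cv2.findContours(m.astype(np.uint8),cv2.RETR_EXTERNAL,cv2.CHAIN_APPROX_NONE)
    out=[]
    for k in cs:
        if cv2.contourArea(k)<60: continue
        P=tobed(onplane(c,k.reshape(-1,2),z)[:,:2]*1000,bed,ang)
        if np.abs(P).max()>200: continue
        out.append(cv2.minAreaRect(P.astype(np.float32)))
    return out
def R(a): a=np.radians(a); return np.array([[np.cos(a),-np.sin(a)],[np.sin(a),np.cos(a)]])
def tobed(P,bed,ang): return (P-bed)@R(ang)
def clip(c,bed,ang):
    im=c['img'].astype(int); v,u=np.nonzero(im.max(2)<60)
    P=tobed(onplane(c,np.c_[u,v],0.064)[:,:2]*1000,bed,ang)-[90,-130]
    d=np.hypot(*P.T); k=(d>30)&(d<130)&(P[:,1]<60)&(P[:,0]<60)
    return P[k],d[k]
E
python3 - <<'E'
from m import *
np.set_printoptions(precision=1,suppress=True)
for n in ['top','side']:
    c=pickle.load(open(n+'0.pkl','rb'))
    bed,ang,w,h=bed_pose(c); print(n,bed,ang,w,h)
    for r in white(c,bed,ang): print('  white',np.round(r[0],1),np.round(r[1],1),round(r[2],1))
    P,d=clip(c,bed,ang); print('  clip',len(d),d.max(), P.mean(0),P[d>105].mean(0))
    im=c['img'].astype(int); r=im[...,0]
    # hole: red inside plate
    for u,v in ([(163,187),(147,188)] if n=='top' else []):
        print('  pt',tobed(onplane(c,[[u,v]],.135)[:,:2]*1000,bed,ang), tobed(onplane(c,[[u,v]],.05)[:,:2]*1000,bed,ang))
    x0,x1,y0,y1=(100,230,140,280) if n=='top' else (205,355,220,360)
    cv2.imwrite(f'pics/{n}0c.png',cv2.resize(c['img'][y0:y1,x0:x1,::-1],None,fx=4,fy=4,interpolation=cv2.INTER_CUBIC))
E
```

```text
top [512.5 147.3] 12.222932815551758 246.9767303466797 296.8995056152344
  clip 96 122.46985090891553 [-77.5  -1.9] [-114.2   -2.5]
  pt [[ 95.8 -25.4]] [[110.1  -9.9]]
  pt [[101.8  22.2]] [[116.5  41. ]]
side [510.5 152.1] 12.289383888244629 247.13668823242188 302.0629577636719
  clip 184 124.25954157957182 [-74.1   0.9] [-114.8    1.1]
```

View pics/top0c.png

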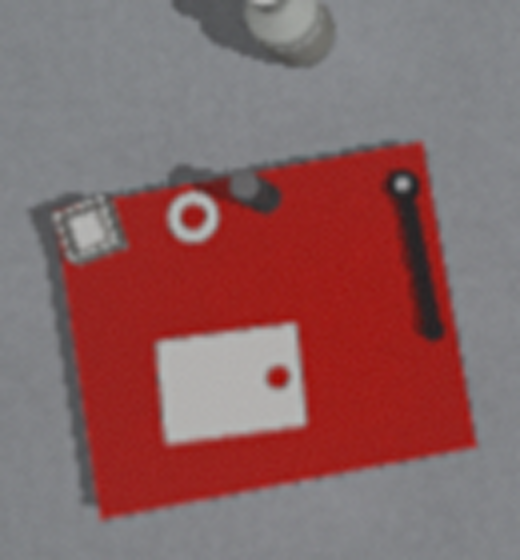

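Crop: the plate has its hole end towards the clip side, turned slightly against the bed. The clip lies closed along the edge, and the way is otherwise clear.

```bash
sed -i 's/im.min(2)>110)/im.min(2)>130)/; /^def white/,/^def R/s/RETR_EXTERNAL/RETR_LIST/' m.py
python3 - <<'E'
from m import *
np.set_printoptions(precision=1,suppress=True)
for n in ['top','side']:
    c=pickle.load(open(n+'0.pkl','rb'))
    bed,ang,w,h=bed_pose(c)
    print(n)
    for r in white(c,bed,ang): print('  white',np.round(r[0],1),np.round(r[1],1),round(r[2],1))
    print(c['img'].min(2)[[236,200][n!='top'],150:165] if n=='top' else c['img'][290,285:300].min(1))
E
```

```text
top
  white [-163.7   -1.4] [211.7  70.1] 89.7
  white [-39.5  31.2] [109.   79.2] 86.7
  white [100.2 119.8] [30.7 29.7] 9.5
  white [96.7 40.2] [34.5 35.7] 35.4
  white [ 153.2 -119.6] [30.3 35.8] 3.9
[174 175 177 174 177 175 175 175 176 176 175 174 175 175 176]
side
  white [ 99.2 108.9] [41.7 56.8] 8.8
  white [97.5 37.8] [21.5 23.3] 37.6
  white [96.6 37.6] [39.5 37.3] 88.6
  white [-38.8  28.1] [111.8  80.4] 86.8
[228 229 228 228 228 229 229 229 229 229 229 229 229 229 228]
```

arm_command --pt "29 -33 0" --pt "29 -33 0" --pt "29 -33 0" --pt "29 -33 0" --pt "29 -33 0" --pt "29 -33 0" --pt "29 -33 0" --pt "29 -33 0" --pt "29 -33 0" --pt "29 -33 0" --pt "29 -33 0" --pt "29 -33 0" --pt "29 -33 0" --pt "29 -33 0" --pt "0 0 0" --pt "0 0 0" --pt "0 0 0" --spin '[-4.6,-4.6,-4.6,-4.6,-4.6,-4.6,-4.6,-4.6,-4.6,-4.6,-4.6,-4.6,-4.6,-4.6,0,0,0]' --jaw -1

```text
time: 1.8
tool_pos: [0.5311, 0.0484, 0.4045]
tool_rot: [-3.141, -0.001, 1.777]
contact_force: [-0.9, 0.1, 0.2]
opening: 0.0007
grip_force: 0.0
```

Run:
```python
from m import *
np.set_printoptions(precision=0,suppress=True)
bed=np.array([511.5,149.7]); 
prev=np.array([531.1,48.4])
for t in np.radians(np.arange(0,91,7.5)):
    a=np.array([-np.cos(t),-np.sin(t)]); n=np.array([np.sin(t),-np.cos(t)])
    p=np.array([90,-130])+90*a-(7+19*abs(n[0])+9.5*abs(n[1]))*n
    w=bed+R(12.25)@p; print(round(np.degrees(t)),w,np.round(w-prev)); prev=w
```

```text
0 [536.  39.] [  4. -10.]
7 [536.  29.] [  0. -10.]
15 [537.  19.] [  1. -10.]
22 [540.   9.] [  3. -10.]
30 [544.  -0.] [  4. -10.]
38 [549. -10.] [  5. -10.]
45 [556. -19.] [ 7. -9.]
53 [563. -28.] [ 8. -9.]
60 [573. -35.] [ 9. -8.]
68 [583. -42.] [11. -6.]
75 [595. -47.] [12. -5.]
82 [608. -50.] [13. -3.]
90 [621. -52.] [13. -2.]
```

arm_command --pt "0 0 -35" --pt "0 0 -35" --pt "0 0 -35" --pt "0 0 -35" --pt "0 0 -20" --pt "0 0 -10" --pt "0 0 0" --pt "0 0 0" --spin '[0,0,0,0,0,0,0,0]'

```text
time: 2.6
tool_pos: [0.5319, 0.0483, 0.2358]
tool_rot: [3.14, 0.0, 1.777]
contact_force: [0.4, 1.5, -0.0]
opening: 0.0006
grip_force: 0.0
```

arm_command --pt "2 -5 0" --pt "2 -5 0" --pt "0 -10 0" --pt "1 -10 0" --pt "3 -10 0" --pt "4 -10 0" --pt "5 -10 0" --pt "7 -9 0" --pt "8 -9 0" --pt "9 -8 0" --pt "11 -6 0" --pt "12 -5 0" --pt "13 -3 0" --pt "8 -1 0" --pt "0 0 0" --pt "0 0 0" --spin '[0,0,0,0,0,0,0,0,0,0,0,0,0,0,0,0]'

```text
time: 4.2
tool_pos: [0.6165, -0.0532, 0.2344]
tool_rot: [-3.141, -0.0, 1.776]
contact_force: [-0.7, 0.6, -0.5]
opening: 0.0005
grip_force: 0.0
```

arm_command --pt "-10 0 0" --pt "-10 0 0" --pt "0 0 40" --pt "0 0 45" --pt "0 0 45" --pt "-18 37 0" --pt "-18 37 0" --pt "-18 37 0" --pt "-18 37 0" --pt "-18 37 0" --pt "-18 37 0" --pt "-18 37 0" --pt "-18 38 0" --pt "0 0 0" --pt "0 0 0" --pt "0 0 0" --spin '[0,0,0,0,0,0,0,0,0,0,0,0,0,0,0,0]' --jaw -0.13

```text
time: 5.8
tool_pos: [0.4528, 0.2431, 0.3647]
tool_rot: [3.142, 0.0, 1.776]
contact_force: [0.1, -0.9, 0.2]
opening: 0.0396
grip_force: 0.0
```

Run:
```python
from m import *
np.set_printoptions(precision=1,suppress=True)
c=read_camera('side'); save(c,'side1.png')
bed=np.array([511.5,149.7])
for n,c in (('side',c),('top',read_camera('top'))):
    save(c,n+'1.png'); P,d=clip(c,bed,12.25); k=(P[:,0]>-50)&(P[:,1]<0)
    m=P[k].mean(0) if k.any() else 0; print(n,k.sum(),m, np.arctan2(-m[1],-m[0]))
    for r in white(c,bed,12.25): print('  white',np.round(r[0],1),np.round(r[1],1),round(r[2],1))
```

```text
side 114 [ -8.9 -75.8] 1.4543711294318626
  white [ 98.6 111.6] [42.4 57. ] 9.3
  white [97.1 40.4] [21.5 23.3] 37.6
  white [96.1 40.1] [39.5 37.3] 88.7
  white [-39.2  31.2] [114.9  80.5] 86.9
  white [-106.6   -0.7] [44.1 16.7] 73.0
top 103 [ -7.9 -77.7] 1.469599165675167
  white [-55.7 175.9] [34.1 51.4] 81.7
  white [-39.   28.7] [109.3  79.5] 86.7
  white [100.  117.7] [31.8 30.7] 9.4
  white [98.  38.3] [35.  35.7] 80.9
```

View pics/side1.png

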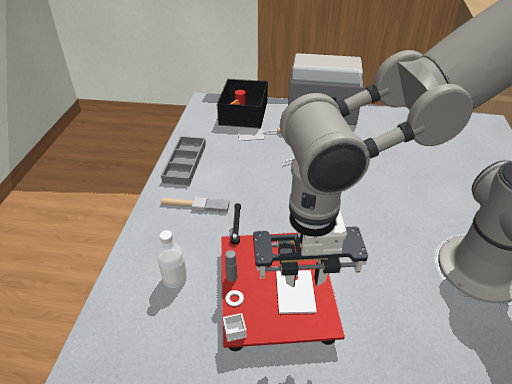

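The clip stands open at about 1.46 rad, with its tip at (237,207) in the side view. The gripper hangs over the bed near (300,265), and the plate has not moved.

arm_command --pt "-2 8 0" --pt "0 0 -35" --pt "0 0 -35" --pt "0 0 -35" --pt "0 0 -20" --pt "0 0 -6" --pt "0 0 0" --pt "0 0 0" --pt "0 0 0" --spin '[0.5,0,0,0,0,0,0,0,0]'

```text
time: 6.8
tool_pos: [0.4512, 0.2519, 0.2351]
tool_rot: [3.139, -0.0, 1.784]
contact_force: [-0.2, 0.7, 0.3]
opening: 0.04
grip_force: 0.0
```

arm_command --pt "0 0 -3.5" --pt "0 0 0" --pt "1 -5 0" --pt "1 -5 0" --pt "1 -5 0" --pt "1 -5 0" --pt "1 -5 0" --pt "1 -5 0" --pt "0 0 0" --spin '[0,0,0,0,0,0,0,0,0]'

```text
time: 7.7
tool_pos: [0.4569, 0.2211, 0.2302]
tool_rot: [3.142, 0.0, 1.784]
contact_force: [-0.1, 0.3, -0.1]
opening: 0.0402
grip_force: 0.0
```

```bash
cat > w.py <<'E'
from m import *
np.set_printoptions(precision=1,suppress=True)
bed=np.array([511.5,149.7])
s=observe(); print(s['tool_pos'],s['contact_force'],tobed(s['tool_pos'][:2]*1000,bed,12.25))
for n in ('top','side'):
    c=read_camera(n); save(c,n+'2.png'); print(n)
    b,a,_,_=bed_pose(c)
    for r in white(c,bed,12.25): print('  white',np.round(r[0],1),np.round(r[1],1),round(r[2],1))
E
python3 w.py
```

```text
[0.5 0.2 0.2] [-0.1  0.3 -0.1] [-38.2  81.3]
top
  white [-36.1  13.5] [109.3  79.7] 90.0
  white [101.3 117.9] [31.  30.7] 9.4
  white [98.  38.3] [35.  35.7] 80.9
side
  white [ 35.5 175.3] [22.6 28.8] 20.3
  white [ 98.7 111.6] [42.5 56.9] 8.8
  white [97.1 40.4] [21.5 23.3] 37.6
  white [96.1 40.1] [39.5 37.3] 88.7
  white [-12.6 -30.6] [17.6 32.8] 85.7
```

View pics/side2.png

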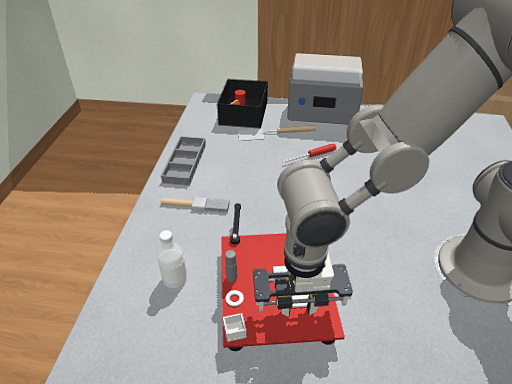

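The plate has squared up (90.0°) and follows the fingers; the clip is still open at (237,210).

arm_command --pt "1.3 -6 0" --pt "1.3 -6 0" --pt "1.3 -6 0" --pt "1.3 -6 0" --pt "1.3 -6 0" --pt "1.3 -6 0" --pt "1.3 -6 0" --pt "1.3 -6 0" --pt "1.3 -6 0" --pt "1.3 -6 0" --pt "1.3 -6 0" --pt "1.3 -6 0" --pt "1.3 -6 0" --pt "1.3 -6 0" --pt "1.3 -6 0" --pt "1.3 -6 0" --pt "1.3 -6 0" --pt "1.3 -6 0" --pt "0 0 0" --pt "0 0 0" --spin '[0,0,0,0,0,0,0,0,0,0,0,0,0,0,0,0,0,0,0,0]'

```text
time: 9.8
tool_pos: [0.4801, 0.1136, 0.2302]
tool_rot: [-3.142, -0.0, 1.784]
contact_force: [0.3, -0.2, 0.4]
opening: 0.0396
grip_force: 0.0
```

```bash
sed -i "s/+'2.png'/+'3.png'/; s/print(n)/print(n); P,d=clip(c,bed,12.25); k=(P[:,0]>-50)\&(P[:,1]<-20); print(P[k].mean(0))/" w.py; python3 w.py
```

```text
[0.5 0.1 0.2] [ 0.3 -0.2  0.4] [-38.3 -28.7]
top
[ -7.9 -78.1]
  white [102.8 118.1] [27.9 30.7] 9.4
side
[ -8.9 -77.9]
  white [ 99.1 111.7] [41.6 56.8] 8.8
  white [97.1 40.4] [21.5 23.3] 37.6
  white [97.3 40. ] [39.3 35.3] 87.1
  white [-42.3 -47.8] [21.1 36.8] 85.7
```

arm_command --pt "1.1 -5 0" --pt "1.1 -5 0" --pt "1.1 -5 0" --pt "1.1 -5 0" --pt "0.9 -4 0" --pt "0.5 -2.4 0" --pt "0 0 0" --pt "0 0 0" --pt "-2 8 0" --pt "-2 8 0" --pt "0 0 40" --pt "0 0 45" --pt "0 0 45" --pt "-8 40 0" --pt "-8 40 0" --pt "-8 40 0" --pt "-8 40 0" --pt "0 0 0" --pt "0 0 0" --spin '[0,0,0,0,0,0,0,0,0,0,0,0,0,0,0,0,0,0,0]'

```text
time: 11.8
tool_pos: [0.4491, 0.2645, 0.36]
tool_rot: [-3.141, 0.0, 1.788]
contact_force: [-0.1, -0.9, 0.1]
opening: 0.04
grip_force: 0.0
```

```bash
sed -i "s/+'3.png'/+'4.png'/" w.py; python3 w.py
```

```text
[0.4 0.3 0.4] [-0.1 -0.9  0.1] [-36.6 125.4]
top
[ -7.9 -77.7]
  white [100.5 117.7] [32.7 30.7] 9.5
  white [98.  38.3] [35.  35.7] 80.9
side
[ -8.9 -76.5]
  white [106.5 171.2] [40.2 51.9] 85.5
  white [ 98.6 111.6] [42.4 57. ] 9.3
  white [97.1 40.4] [21.5 23.3] 37.6
  white [96.1 40.1] [39.5 37.3] 88.7
  white [-103.5   29.7] [42.7 16. ] 71.7
```

View pics/top4.png

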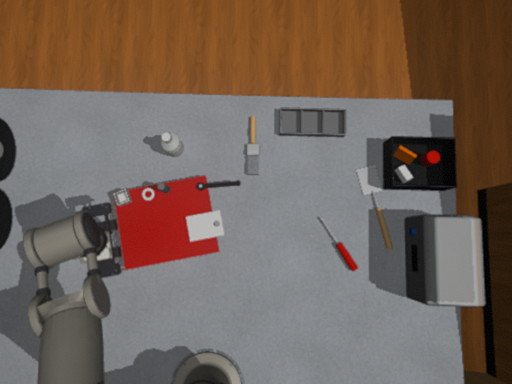

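The top view shows the clip pointing outward, with its tip at (240,183). The plate is at about (205,226), overhanging the edge.

```bash
sed -i 's/z=0.056):/z=0.056,th=130):/; s/im.min(2)>130)/im.min(2)>th)/' m.py
python3 - <<'E'
from m import *
for n in ('top','side'):
    c0=pickle.load(open(n+'0.pkl','rb')); b,a,_,_=bed_pose(c0)
    c=read_camera(n)
    for th in (150,158,165,200,215):
        for r in white(c,b,a,th=th):
            if abs(max(r[1])-110)<15: print(n,th,np.round(r[0],1),np.round(r[1],1),round(r[2],1))
E
```

```text
top 150 [ -36.6 -121.8] [ 82.1 110.2] 0.4
top 158 [ -36.9 -121.5] [ 80.9 109.4] 0.7
top 165 [ -36.6 -121.4] [ 77.8 108. ] 0.7
```

arm_command --pt "8 -40 0" --pt "8 -40 0" --pt "8 -40 0" --pt "8 -40 0" --pt "0 0 0" --pt "0 0 -45" --pt "0 0 -45" --pt "0 0 -30" --pt "0 0 -10" --pt "0 0 0" --pt "2 -8 0" --pt "1 -4 0" --pt "1 -4 0" --pt "0.4 -1.7 0" --pt "0.4 -1.7 0" --pt "0 0 0" --pt "0 0 0" --spin '[0,0,0,0,0,0,0,0,0,0,0,0,0,0,0,0,0]'

```text
time: 13.7
tool_pos: [0.4867, 0.084, 0.2302]
tool_rot: [3.142, -0.0, 1.785]
contact_force: [0.1, -0.5, -0.5]
opening: 0.0399
grip_force: 0.0
```

arm_command --pt "-2 8 0" --pt "-2 8 0" --pt "0 0 40" --pt "0 0 45" --pt "0 0 45" --pt "-8 40 0" --pt "-8 40 0" --pt "-8 40 0" --pt "-8 40 0" --pt "0 0 0" --pt "0 0 0" --pt "0 0 0" --spin '[0,0,0,0,0,0,0,0,0,0,0,0]'

```text
time: 14.9
tool_pos: [0.4506, 0.2595, 0.3601]
tool_rot: [-3.141, 0.0, 1.784]
contact_force: [0.8, -0.3, 0.6]
opening: 0.0399
grip_force: 0.0
```

Run:
```python
from m import *
print(observe()['contact_force'])
for n in ('top','side'):
    c0=pickle.load(open(n+'0.pkl','rb')); b,a,_,_=bed_pose(c0)
    c=read_camera(n); save(c,n+'5.png')
    for th in (150,158,175,190,215):
        for r in white(c,b,a,th=th):
            if n=='side' and abs(r[0][1]+120)<30 or abs(max(r[1])-110)<15: print(n,th,np.round(r[0],1),np.round(r[1],1),round(r[2],1))
    P,d=clip(c,b,a); k=(P[:,0]>-50)&(P[:,1]<-20); print(P[k].mean(0))
    if n=='side': cv2.imwrite('pics/side5c.png',cv2.resize(c['img'][190:350,200:360,::-1],None,fx=3.5,fy=3.5))
```

```text
[ 0.84798357 -0.28300892  0.64434631]
top 150 [ -36.8 -125.1] [ 82.1 110.5] 0.7
top 158 [ -36.8 -124.5] [ 80.9 109.2] 0.7
top 175 [ -36.9 -124.9] [ 76.5 104.7] 0.4
[ -8.29504503 -76.10681197]
side 215 [-183. -142.] [77.8 22.8] 69.5
[ -8.33406079 -77.16375822]
```

View pics/side5c.png

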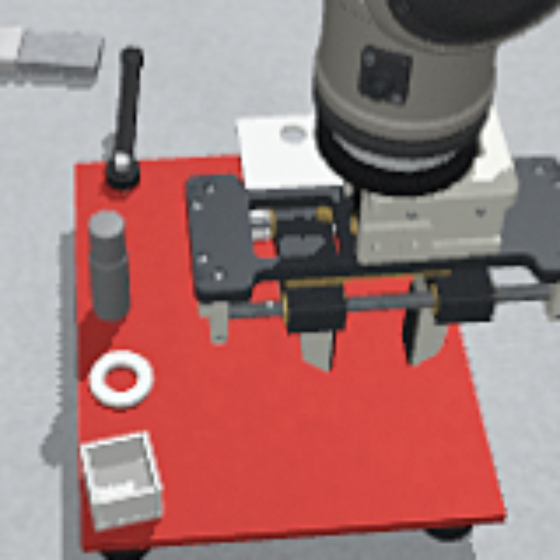

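Side crop: the clip is open (tip at (130,55)), the plate lies flat overhanging the edge at about (285,150), and the gripper is clear. The overhang measures about 30 mm, with the plate 0.7° off square.

```bash
python3 -c "
from cell import *
print(hand_in())"
```

```text
the job is handed in; nothing more can be done
None
```

The clip is open at about 1.46 rad, the plate overhangs the exit edge by about 30 mm and is square within 1°, and the job was handed in at about 15 s; no verdict was returned.

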